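# Fetch the melting pot from behind the tray's front row

### The job

Move the terracotta figurine, the amber bottle and the white squeeze bottle out of the tray and stand all three on the bamboo board, and only then lift the low steel melting pot from behind them and set it in the middle of the free hotplate. Once the pot is on the hotplate, put the three things back in the tray, each centred on the same cork pad it stood on at the start. Keep everything you move upright, and leave the tealight and the little dye tub in the tray alone.

Things in the scene. Friction and masses are not known exactly. Their poses are not given: they have to be found in the camera images.
- figurine_center (a point): Small plain terracotta figurine, 88 mm tall: stout round body 51 mm across, straight up to 56 mm above its foot, then a round head 29 mm across with small ears. The point is at its centre, half-way up; z is up. About 180 g. Starts on one of the tray's three cork pads; which one varies.
- bottle_center (a point): Amber glass bottle with paper label and black cap, 92 mm tall in all; round body 47 mm across up to 68 mm above its foot, cap 25 mm across. The point is at its centre, half-way up; z is up. About 200 g. Starts on one of the three cork pads.
- squeeze_center (a point): White plastic squeeze bottle, rigid, 90 mm tall: round body 54 mm across, straight up to 58 mm above its foot, then a shoulder and a pointed nozzle 24 mm across at its base. The point is at its centre, half-way up; z is up. About 160 g. Starts on one of the three cork pads.
- pot_center (a point): Low open steel melting pot with no handle, round, 58 mm across, 44 mm tall, with white wax set in it. The point is at its centre, half-way up; z is up. About 200 g. Starts in the tray behind the row of pads (further from the robot), 8 to 18 mm clear of the tall things in front.
- tealight_center (a point): Aluminium tealight, 38 mm across, 16 mm tall, loose in the tray's back strip at one end. The point is at its centre. Must be left alone.
- dyetub_center (a point): Grey dye tub with a white lid, 40 mm across, 24 mm tall, loose in the tray's back strip at the other end. The point is at its centre. Must be left alone.
- tray: Fixed low wooden tray, 170 mm (its x) by 280 mm (its y), floor 10 mm above the table, rim 8 mm thick rising to 22 mm. Origin under its centre, on the table; x points away from the robot, y along the row of pads. Three round cork pads, 68 mm across and flush with the floor, have their centres at x = -30 mm and y = -90, 0, +90 mm. Neighbours in the row leave 33 to 45 mm between them along y; fingers fit there.
- board: Fixed bamboo board, the side area: 270 mm (its x) by 140 mm (its y), top 18 mm above the table. Origin under its centre, on the table; x is its long axis, pointing roughly away from the robot. Empty at the start; stands left or right of the tray, opposite the free hotplate. There is room for three in a row along x, 85 mm apart.
- hotplate_top (a point): The free electric hotplate: fixed black body 160 x 160 mm with a round dark plate 120 mm across on top. The point is the centre of the plate's upper face, 60 mm above the table; z up. It stands left or right of the tray. (Another hotplate at the far side of the table carries a large saucepan; that is not this one.)
Things that resemble listed ones, but are neither listed nor needed, are in the scene too. Leave any blue look-alike of the part that bears bottle_center alone. Of the things that look like the part that bears squeeze_center, the middle-sized one is meant.

How it is judged:
On the way, in this order (a step that is already met when the one before it is completed fails the run):
1. figurine, amber bottle and squeeze bottle all stand on the bamboo board while the pot is still in its place (x of figurine_center in the frame of board between -0.128 and 0.128 m and y of figurine_center in the frame of board between -0.064 and 0.064 m and z of figurine_center in the frame of board between 0.056 and 0.068 m and angle between each of figurine_center, bottle_center, squeeze_center's own z axis and vertical below 0.15 rad and linear speed of each of figurine, bottle, squeeze below 0.05 m/s and x of bottle_center in the frame of board between -0.128 and 0.128 m and y of bottle_center in the frame of board between -0.064 and 0.064 m and z of bottle_center in the frame of board between 0.058 and 0.07 m and x of squeeze_center in the frame of board between -0.128 and 0.128 m and y of squeeze_center in the frame of board between -0.064 and 0.064 m and z of squeeze_center in the frame of board between 0.057 and 0.069 m and distance of pot_center from where it was at the start of the episode below 0.025 m), for 0.2 s.
2. the pot stands in the middle of the hotplate while the three wait on the board (x of figurine_center in the frame of board between -0.128 and 0.128 m and y of figurine_center in the frame of board between -0.064 and 0.064 m and z of figurine_center in the frame of board between 0.056 and 0.068 m and angle between each of figurine_center, bottle_center, squeeze_center's own z axis and vertical below 0.15 rad and linear speed of each of figurine, bottle, squeeze below 0.05 m/s and x of bottle_center in the frame of board between -0.128 and 0.128 m and y of bottle_center in the frame of board between -0.064 and 0.064 m and z of bottle_center in the frame of board between 0.058 and 0.07 m and x of squeeze_center in the frame of board between -0.128 and 0.128 m and y of squeeze_center in the frame of board between -0.064 and 0.064 m and z of squeeze_center in the frame of board between 0.057 and 0.069 m and horizontal distance between pot_center and hotplate_top below 0.015 m and z of pot_center in the frame of hotplate_top between 0.017 and 0.027 m and angle between pot_center's own z axis and vertical below 0.1 rad and linear speed of pot below 0.03 m/s), for 0.2 s.
At the end, for the whole second after the job is handed in: The pot stands upright on the hotplate, its centre within 15 mm of the plate's centre; the figurine, amber bottle and squeeze bottle stand upright within 13 mm of where each began; tealight and dye tub are within 20 mm of where they began; all at rest (horizontal distance between pot_center and hotplate_top below 0.015 m and z of pot_center in the frame of hotplate_top between 0.017 and 0.027 m and angle between each of pot_center, figurine_center, bottle_center, squeeze_center's own z axis and vertical below 0.1 rad and linear speed of each of pot, figurine, bottle, squeeze below 0.03 m/s and distance of each of figurine_center, bottle_center, squeeze_center from where it was at the start of the episode below 0.013 m and distance of each of tealight_center, dyetub_center from where it was at the start of the episode below 0.02 m); the robot touches nothing.
It fails at once if the figurine, amber bottle, squeeze bottle or pot is tipped by more than 35 degrees (angle between any of figurine_center, bottle_center, squeeze_center, pot_center's own z axis and vertical above 0.61 rad).
It fails at once if the tealight or the dye tub is moved by more than 20 mm (distance of any of tealight_center, dyetub_center from where it was at the start of the episode above 0.02 m).
It also fails if it takes over 144 s, if anything falls off the work surface, if the arm or the gripper's body presses on something with over 40 N, if the wrist force passes 120 N, or if a joint passes its speed limit or range.

### The arm

A 7-joint arm with a two-finger parallel gripper is mounted at the origin on the work surface. World frame = base frame: x ahead of the robot, y to its left, z up, the work surface at z = 0. Lengths are in m, angles in rad, forces in N, time in s.
With the tool pointing down it reaches from about 0.4 to 0.85 m from the base axis. Payload 10.4 kg.
Tool frame: the origin (TCP) lies at the very end of the fingers, on their centre line; the grasp point (between the pads) lies 19 mm behind it; z points along the fingers, y is the line along which they close (so a half turn about z gives the same grasp; the last joint's range is limited). The gripper opens to 87 mm and grips with 3 to 60 N. Pads are 19 mm wide; open, the fingers measure 117 mm over their backs; the gripper's body (75 mm by 190 mm) begins 51 mm behind the grasp point.
Start: joints at [1.186, 0.332, -0.065, 1.46, 0.022, 1.35, -0.088], TCP at [0.221, -0.585, 0.223] pointing down, gripper open.
Joint ranges: [-2.6, 2.6], [-0.5, 2.12], [-1.47, 1.34], [0.16, 2.42], [-1.27, 4.41], [0.06, 2.06], [-2.6, 2.6]. Speed limits (rad/s): [2.22, 2.22, 2.79, 2.79, 3.14, 3.14, 3.14].

### API

Orientations are given as a unit quaternion [x, y, z, w].
In Python, from bench import * gives the robot as it stands.
- The arm moves only by the tool step_arm, never from a script. Its arguments are lists of equal length, an entry for each row: "delta_pos": the shift along the world's x, y, z in units of 25 mm (1.0 is 25 mm), a list of three; "turn": the turn about the world's z in units of 0.12 rad (1.0 is 0.12 rad). In form: {"delta_pos": [[tx, ty, tz], ...], "turn": [turn, ...]}. A call has 1 to 12 rows; each row shifts and turns the commanded pose from where the row before left it; what a row does not reach is not made up. A row lasts 1/10 s, in which the tool goes at most 50 mm and 8.59 degrees, less where a joint would pass 70% of its speed; a pose out of reach is approached as far as the arm can. A call with a number of a shift or a turn outside -1 to 1 is refused whole. A call with a gripper value outside its range is refused whole. "grip" is the closure, from 0 (fully open) to 1 (shut), set as the call begins (left out, the last holds). The fingers move at their own pace and stop on an object; "newtons" is the grip in N (left out, the last holds). Time passes only in rows, so rows that do not move let the fingers close. It gives the time, the measured TCP pose, the force, the opening and the grip force at its end, in the units of the state.
- read_state(): the state, without advancing time (a new reading comes with each control period).
- camera(name): name is "scene" or "top" or "wrist"; returns a dict with "image" (400x640x3 uint8, red, green, blue), "z_map" (400x640 float32, m along the optical axis (not along the pixel's ray), 0 where there is no reading), "mtx" (3x3 intrinsics, pixels), "view" (4x4, takes a point from world to camera coordinates). Camera axes: x right, y up, looking along -z (the intrinsics and any distortion apply to the point x, -y, -z); pixel columns grow to the right and rows downward; lengths in m; the calibration is good to about 2 mm. A picture is of the moment at which its call begins.
- close_job(): hands the job in; it is judged then, once.
The state is a dict: "time": time; "joint_positions": joint angles; "joint_vel": joint speeds; "joint_torque": joint torques, N m; "ee_pos": TCP position; "eef_rot": TCP orientation; "ft_force": force on the tool from outside, world axes, zero at the start; "torque": the same for the moment, N m; "width": finger opening in m; "grip_force": force on a finger pad.
Only numpy, scipy, OpenCV 4.12 (cv2) and the standard library are available. Lean on these libraries where they do the work, as an engineer would, in place of code of your own. Each camera call takes 0.05 s, during which the arm holds its last target. There are 200 camera calls.

## Working session

There is one attempt and no reset: what is moved stays moved. The work goes in short steps, Python scripts to look and compute and a tool call to move; the robot and the scene stay as the last step left them, time stands still between calls to the robot, and variables do not carry over. Pictures are saved under pics/ and viewed, at most 14 in all, crops included, and the job is handed in when it is done.

Besides the shell and the picture viewer there is one more tool, called after ">>>" as name(argument=value, ...) on one line, values as JSON. step_arm: Moves the arm, as the interface text tells. Shifts and turns lie within -1 to 1; 1 stands for 25 mm of shift or 0.12 rad of turn. Its arguments: {"type":"object","properties":{"delta_pos":{"type":"array"},"turn":{"type":"array"},"grip":{"type":"number"},"newtons":{"type":"number"}},"required":["delta_pos","turn"]}

```bash
mkdir -p pics; cat > h.py <<'E'
import numpy as np, cv2
from bench import *
def pts(c):
    """world xyz for each pixel from z_map"""
    z=c["z_map"]; K=c["mtx"]; v,u=np.mgrid[:z.shape[0],:z.shape[1]]
    X=(u-K[0,2])/K[0,0]*z; Y=(v-K[1,2])/K[1,1]*z
    P=np.stack([X,-Y,-z,np.ones_like(z)],-1)
    return (P@np.linalg.inv(c["view"]).T)[...,:3]
def save(c,n): cv2.imwrite(f"pics/{n}.png",c["image"][...,::-1])
E
python3 - <<'E'
from h import *
s=read_state(); print(s["ee_pos"],s["eef_rot"],s["time"],s["width"])
for n in ("top","scene"):
    c=camera(n); save(c,n+"0"); np.savez(n+"0.npz",**c); print(c["view"].round(3).tolist(),c["mtx"].tolist())
E
```

```text
[ 0.22107703 -0.58418513  0.22175811] [ 9.83681749e-01  1.79915853e-01 -1.71883915e-04 -6.87026862e-04] 0.0 0.0869344031881383
[[0.025, -0.999, 0.03, -0.016], [0.999, 0.027, 0.037, -0.566], [-0.038, 0.029, 0.999, -0.97], [0.0, 0.0, 0.0, 1.0]] [[380.87782498622164, 0.0, 321.05197824215526], [0.0, 380.87782498622164, 198.49887388565537], [0.0, 0.0, 1.0]]
[[-0.1, 0.995, 0.012, 0.031], [-0.846, -0.092, 0.525, 0.454], [0.524, 0.042, 0.851, -1.474], [0.0, 0.0, 0.0, 1.0]] [[505.8975488040437, 0.0, 321.01513143125356], [0.0, 505.8975488040437, 195.37180944246958], [0.0, 0.0, 1.0]]
```

View pics/top0.png

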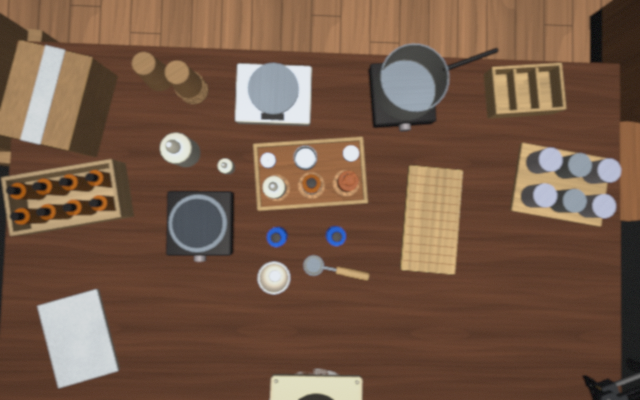

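View pics/scene0.png

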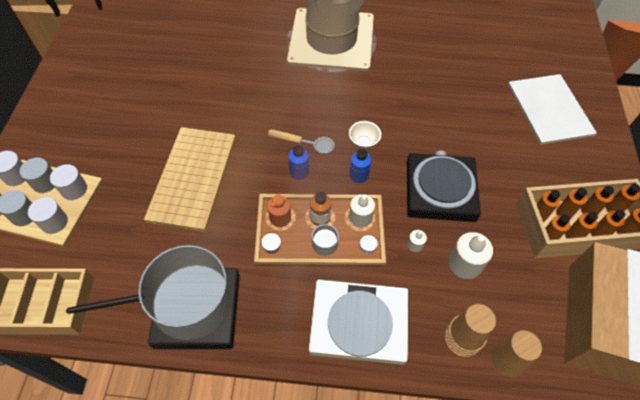

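The top picture shows, left of the arm, the tray at (310,173) with squeeze (273,187), amber (311,184) and figurine (347,181), pot at (305,157), and dye tub/tealight at (267,160) and (351,153). The free hotplate is at (198,222) and the board at (432,220).
Possible mix-ups:
- **Squeeze bottle:** large (176,148), middle (273,187), small (225,166). I choose the middle one, in the tray.
- **Amber bottle:** blue look-alikes at (277,237) and (336,237), and the orange-capped ones in the crate. I choose (311,184).
- **Hotplate:** the white scale-like plate (273,90) and the saucepan hotplate (408,90). I choose (198,222).

```bash
python3 - <<'E'
from h import *
for n in ("top","scene"):
    c=dict(np.load(n+"0.npz")); P=pts(c); z=P[...,2]; hsv=cv2.cvtColor(c["image"],cv2.COLOR_RGB2HSV)
    print(n,"table z",np.median(z[300:330,200:260] if n=="top" else z[100:120,100:180]))
    def comps(lo,hi,name,amin=15):
        m=((z>lo)&(z<hi)&(P[...,0]>.3)&(P[...,0]<.85)&(abs(P[...,1])<.42)).astype(np.uint8)
        k,L,st,_=cv2.connectedComponentsWithStats(m)
        for i in range(1,k):
            if st[i,4]<amin: continue
            q=P[L==i]; r=cv2.minAreaRect(q[:,:2].astype(np.float32)*1000)
            v,u=np.argwhere(L==i).mean(0)
            print(name,"px",int(u),int(v),"n",st[i,4],"c",np.round(r[0]),"sz",np.round(r[1]),"a",round(r[2],1),"mean",(q.mean(0)*1000).round(),"zmax",round(q[:,2].max()*1000))
    comps(.012,.03,"low",60); comps(.05,.2,"high"); comps(.03,.05,"mid",20)
c=dict(np.load("top0.npz")); cv2.imwrite("pics/crop0.png",cv2.resize(c["image"][125:260,160:390,::-1],None,fx=3.4,fy=3.4,interpolation=cv2.INTER_CUBIC))
E
```

```text
top table z -0.0004912712445905854
low px 198 96 n 86 c [820. 323.] sz [26. 69.] a 34.1 mean [818. 319.  21.] zmax 30
low px 272 109 n 1129 c [802. 127.] sz [ 94. 190.] a 0.2 mean [788. 127.  27.] zmax 30
low px 378 116 n 85 c [ 787. -140.] sz [119.  52.] a 40.3 mean [ 781. -144.   21.] zmax 30
low px 310 172 n 1228 c [630.  27.] sz [170. 280.] a 5.5 mean [632.  28.  21.] zmax 27
low px 194 156 n 60 c [665. 328.] sz [25. 70.] a 65.0 mean [664. 323.  20.] zmax 30
low px 268 160 n 179 c [660. 136.] sz [37. 36.] a 64.5 mean [659. 136.  25.] zmax 30
low px 431 219 n 5617 c [ 520. -289.] sz [142. 270.] a 86.1 mean [ 519. -288.   18.] zmax 24
low px 273 277 n 339 c [365. 113.] sz [67. 67.] a 1.1 mean [362. 114.  20.] zmax 30
low px 352 273 n 236 c [378. -84.] sz [91. 19.] a 80.6 mean [378. -86.  17.] zmax 24
high px 183 81 n 742 c [828. 334.] sz [60. 44.] a 90.0 mean [827. 328. 104.] zmax 130
high px 152 76 n 69 c [847. 413.] sz [ 7. 16.] a 26.0 mean [846. 414.  74.] zmax 97
high px 409 98 n 2002 c [ 806. -202.] sz [ 88. 156.] a 0.1 mean [ 810. -205.   90.] zmax 153
high px 177 148 n 863 c
[... 4367 characters left out ...]
.  40.] zmax 50
mid px 325 236 n 388 c [661.  44.] sz [46. 47.] a 34.4 mean [660.  44.  38.] zmax 50
mid px 417 238 n 188 c [642. 244.] sz [35. 35.] a 46.9 mean [646. 242.  41.] zmax 50
mid px 271 241 n 254 c [684. -71.] sz [41. 39.] a 9.0 mean [684. -70.  35.] zmax 41
mid px 324 247 n 105 c [684.  45.] sz [24. 56.] a 1.4 mean [689.  45.  40.] zmax 50
mid px 463 266 n 158 c [696. 343.] sz [73. 31.] a 64.7 mean [701. 338.  40.] zmax 50
mid px 233 285 n 337 c [ 801. -129.] sz [99. 26.] a 16.8 mean [ 795. -131.   45.] zmax 50
mid px 361 306 n 3448 c [804. 130.] sz [187.  93.] a 90.0 mean [807. 130.  36.] zmax 46
mid px 451 327 n 60 c [827. 311.] sz [10. 45.] a 68.1 mean [834. 307.  42.] zmax 50
```

View pics/crop0.png

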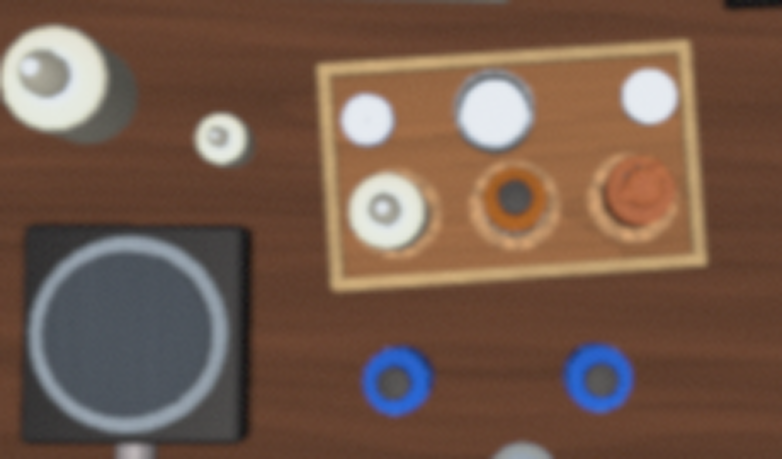

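The crop confirms the choice: squeeze (387,210), amber (515,198) and figurine (640,190) each stand on a cork pad, pot at (494,110), dye tub (367,118), tealight (650,96). Only the middle-sized squeeze bottle is in the tray, and the blue bottles (396,380) and (600,377) stand outside it.

Moving above the figurine.

>>> step_arm(delta_pos=[[0.65,0.87,0],[0.65,0.87,0],[0.65,0.87,0],[0.65,0.87,0],[0.65,0.87,0],[0.65,0.87,0],[0.65,0.87,0],[0.65,0.87,0],[0.65,0.87,0],[0.65,0.87,0],[0.65,0.87,0],[0.65,0.87,0]], turn=[-0.093,-0.093,-0.093,-0.093,-0.093,-0.093,-0.093,-0.093,-0.093,-0.093,-0.093,-0.093], grip=0.2)

```text
time: 1.3
ee_pos: [0.4166, -0.3225, 0.2223]
eef_rot: [0.994, 0.113, -0.0, -0.0]
ft_force: [0.3, -0.8, -0.6]
width: 0.0695
grip_force: 0.0
```

>>> step_arm(delta_pos=[[0.65,0.87,0],[0.65,0.87,0],[0.65,0.87,0],[0.65,0.87,0],[0.65,0.87,0],[0.65,0.87,0],[0.65,0.87,0],[0.65,0.87,0],[0.65,0.87,0],[0.65,0.87,0],[0.65,0.87,0],[0.65,0.87,0]], turn=[-0.093,-0.093,-0.093,-0.093,-0.093,-0.093,-0.093,-0.093,-0.093,-0.093,-0.093,-0.093])

```text
time: 2.5
ee_pos: [0.6116, -0.0617, 0.2221]
eef_rot: [0.999, 0.047, -0.0, -0.0]
ft_force: [0.0, -0.1, 0.1]
width: 0.07
grip_force: 0.0
```

>>> step_arm(delta_pos=[[0,0,0],[0,0,0]], turn=[0,0])

```text
time: 2.7
ee_pos: [0.611, -0.0622, 0.222]
eef_rot: [0.999, 0.048, -0.001, -0.0]
ft_force: [0.0, -0.4, -0.1]
width: 0.0694
grip_force: 0.0
```

```bash
python3 - <<'E'
from h import *
s=read_state(); print(s["ee_pos"],s["eef_rot"],s["time"],s["width"],s["joint_positions"])
c=camera("wrist"); save(c,"w1"); np.savez("w1.npz",**c)
P=pts(c); z=P[...,2]
m=((z>.045)&(z<.2)&(P[...,0]>.5)).astype(np.uint8)
k,L,st,_=cv2.connectedComponentsWithStats(m)
for i in range(1,k):
    if st[i,4]>100:
        q=P[L==i]; (cx,cy),r=cv2.minEnclosingCircle(q[:,:2].astype(np.float32)*1000); v,u=np.argwhere(L==i).mean(0)
        print(int(u),int(v),st[i,4],"circ",round(cx),round(cy),round(r),"range",(q.min(0)*1000).round(),(q.max(0)*1000).round())
E
```

```text
[ 0.61104616 -0.06222045  0.22199867] [ 9.98867087e-01  4.75843256e-02 -5.20391172e-04 -5.53627474e-05] 2.7 0.0693938595014313 [ 0.39002091  0.34677291 -0.46355665  1.47171633  0.15589482  1.36079235
 -1.55795087]
502 11 3728 circ 776 -206 77 range [ 755. -283.   45.] [ 790. -129.  125.]
208 110 938 circ 665 44 29 range [636.  15.  45.] [694.  73.  57.]
2 118 102 circ 640 241 7 range [633. 235.  45.] [648. 241.  52.]
321 183 2365 circ 609 -63 26 range [584. -88.  45.] [634. -37.  99.]
128 186 3161 circ 588 118 27 range [563.  91.  45.] [615. 144. 102.]
223 187 2525 circ 598 27 24 range [575.   4.  45.] [622.  50. 104.]
13 205 885 circ 556 236 21 range [538. 223.  45.] [575. 254.  52.]
```

View pics/w1.png

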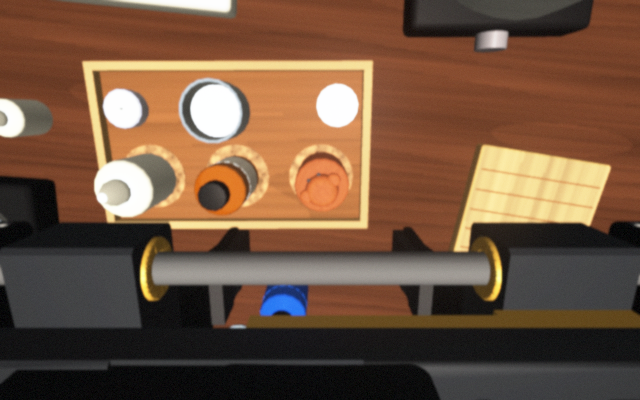

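The wrist picture shows the figurine at (321,183), amber at (223,187), squeeze at (128,186) and pot at (208,110). All views agree within about 3 mm. Now descend on the figurine.

>>> step_arm(delta_pos=[[-0.04,-0.06,-0.8],[0,0,-1],[0,0,-1],[0,0,-1],[0,0,-1],[0,0,-0.8],[0,0,-0.7],[0,0,-0.5],[0,0,-0.36],[0,0,0],[0,0,0]], turn=[0,0,0,0,0,0,0,0,0,0,0])

```text
time: 3.85
ee_pos: [0.6106, -0.0643, 0.0442]
eef_rot: [0.999, 0.047, 0.0, 0.0]
ft_force: [0.0, -0.7, 0.0]
width: 0.0698
grip_force: 0.0
```

>>> step_arm(delta_pos=[[0,0,0],[0,0,0],[0,0,0],[0,0,0],[0,0,0],[0,0,0]], turn=[0,0,0,0,0,0], grip=0.6, newtons=15)

```text
time: 4.45
ee_pos: [0.6105, -0.0639, 0.044]
eef_rot: [0.999, 0.047, 0.0, 0.0]
ft_force: [-1.3, 0.7, 4.9]
width: 0.0503
grip_force: 15.0
```

>>> step_arm(delta_pos=[[0,0,0.3],[0,0,0.8],[0,0,1],[0,0,1],[0,0,0.9],[0,-0.5,0.4],[0,-1,0],[0,-1,0],[0,-1,0],[0,-1,0],[0,-1,0],[-0.1,-1,0]], turn=[0,0,0,0,0,0,0,0,0,0,0,0])

```text
time: 5.65
ee_pos: [0.607, -0.2287, 0.1526]
eef_rot: [0.999, 0.047, -0.001, 0.0]
ft_force: [0.3, 0.1, -0.7]
width: 0.0504
grip_force: 15.0
```

>>> step_arm(delta_pos=[[-0.1,-1,0],[0,-1,0],[0,-0.7,0],[0,0,0],[0,0,-0.5],[0,0,-1],[0,0,-1],[0,0,-0.7],[0,0,-0.4],[0,0,-0.3],[0,0,0],[0,0,0]], turn=[0,0,0,0,0,0,0,0,0,0,0,0])

```text
time: 6.85
ee_pos: [0.6058, -0.2941, 0.0569]
eef_rot: [0.999, 0.047, 0.001, 0.0]
ft_force: [-0.8, -0.3, -1.4]
width: 0.05
grip_force: 15.0
```

>>> step_arm(delta_pos=[[0,0,-0.1],[0,0,-0.07],[0,0,0],[0,0,0]], turn=[0,0,0,0])

```text
time: 7.25
ee_pos: [0.6054, -0.2941, 0.0521]
eef_rot: [0.999, 0.047, 0.0, 0.0]
ft_force: [-0.1, -0.2, -1.1]
width: 0.0505
grip_force: 15.0
```

>>> step_arm(delta_pos=[[0,0,0],[0,0,0],[0,0,0],[0,0,0]], turn=[0,0,0,0], grip=0.2)

```text
time: 7.65
ee_pos: [0.6053, -0.294, 0.0519]
eef_rot: [0.999, 0.047, 0.0, 0.0]
ft_force: [0.0, 0.2, -0.2]
width: 0.0682
grip_force: 0.0
```

>>> step_arm(delta_pos=[[0,0,0.5],[0,0,1],[0,0,1],[0,0,1],[0,0.3,0.6],[-0.1,1,0],[-0.1,1,0],[0,1,0],[0,1,0],[0,1,0],[0,1,0],[0,1,0]], turn=[0,0,0,0,0,0,0,0,0,0,0,0])

```text
time: 8.85
ee_pos: [0.6, -0.1098, 0.1546]
eef_rot: [0.999, 0.047, 0.0, 0.0]
ft_force: [0.7, -0.1, -0.5]
width: 0.07
grip_force: 0.0
```

>>> step_arm(delta_pos=[[0,1,0],[0,1,0],[0,1,0],[0,1,0],[0,1,0],[0,0.54,0],[0,0,0],[0,0,0]], turn=[0,0,0,0,0,0,0,0])

```text
time: 9.65
ee_pos: [0.6003, 0.0259, 0.1543]
eef_rot: [0.999, 0.047, -0.0, 0.0]
ft_force: [-0.3, -0.9, 0.7]
width: 0.0695
grip_force: 0.0
```

```bash
python3 - <<'E'
from h import *
s=read_state(); print(s["ee_pos"])
c=camera("top"); P=pts(c); z=P[...,2]
m=((z>.05)&(z<.12)&(P[...,0]>.45)&(P[...,0]<.75)&(abs(P[...,1])<.4)).astype(np.uint8)
k,L,st,_=cv2.connectedComponentsWithStats(m)
for i in range(1,k):
    if st[i,4]>15:
        q=P[L==i]; print((np.array(cv2.minAreaRect(q[:,:2].astype(np.float32)*1000)[0])).round(),(q.max(0)*1000).round(),st[i,4])
E
```

```text
[0.60026522 0.02591531 0.15433189]
[675. 348.] [711. 385. 120.] 837
[641. 242.] [648. 248.  62.] 28
[ 604. -295.] [ 629. -271.  108.] 390
[508. 299.] [565. 367.  66.] 2224
[471. 106.] [492. 128.  94.] 286
```

>>> step_arm(delta_pos=[[0,0.04,-0.6],[0,0,-1],[0,0,-1],[0,0,-0.9],[0,0,-0.6],[0,0,-0.3],[0,0,0],[0,0,0]], turn=[0,0,0,0,0,0,0,0])

```text
time: 10.5
ee_pos: [0.6008, 0.0279, 0.045]
eef_rot: [0.999, 0.047, 0.001, 0.0]
ft_force: [0.4, 0.0, 0.2]
width: 0.0692
grip_force: 0.0
```

>>> step_arm(delta_pos=[[0,0,0],[0,0,0],[0,0,0],[0,0,0],[0,0,0],[0,0,0]], turn=[0,0,0,0,0,0], grip=0.6, newtons=15)

```text
time: 11.1
ee_pos: [0.6005, 0.0278, 0.0446]
eef_rot: [0.999, 0.047, 0.0, 0.0]
ft_force: [-0.9, -0.6, 3.1]
width: 0.0459
grip_force: 15.0
```

>>> step_arm(delta_pos=[[0,0,0.3],[0,0,0.8],[0,0,1],[0,0,1],[0,0,0.9],[0,-0.64,0.4],[-0.3,-1,0],[-0.3,-1,0],[-0.3,-1,0],[-0.3,-1,0],[-0.3,-1,0],[-0.3,-1,0]], turn=[0,0,0,0,0,0,0,0,0,0,0,0])

```text
time: 12.3
ee_pos: [0.5546, -0.1388, 0.1544]
eef_rot: [0.999, 0.047, -0.0, -0.0]
ft_force: [0.0, -0.1, -2.1]
width: 0.0463
grip_force: 15.0
```

>>> step_arm(delta_pos=[[-0.3,-1,0],[-0.3,-1,0],[-0.3,-1,0],[-0.3,-1,0],[-0.22,-1,0],[0,-1,0],[0,0,0],[0,0,-0.5],[0,0,-1],[0,0,-1],[0,0,-0.7],[0,0,-0.4]], turn=[0,0,0,0,0,0,0,0,0,0,0,0])

```text
time: 13.5
ee_pos: [0.5189, -0.286, 0.0619]
eef_rot: [0.999, 0.048, -0.001, -0.001]
ft_force: [-0.1, 0.4, -2.1]
width: 0.0462
grip_force: 15.0
```

>>> step_arm(delta_pos=[[0,0,-0.2],[0,0,-0.15],[0,0,0],[0,0,0]], turn=[0,0,0,0])

```text
time: 13.9
ee_pos: [0.5202, -0.2882, 0.0563]
eef_rot: [0.999, 0.047, 0.001, 0.0]
ft_force: [-0.1, 0.5, -2.1]
width: 0.0461
grip_force: 15.0
```

>>> step_arm(delta_pos=[[0,0,-0.08],[0,0,-0.06],[0,0,0],[0,0,0]], turn=[0,0,0,0])

```text
time: 14.3
ee_pos: [0.5201, -0.2883, 0.0526]
eef_rot: [0.999, 0.047, 0.0, 0.0]
ft_force: [0.1, 0.5, 3.4]
width: 0.0462
grip_force: 15.0
```

>>> step_arm(delta_pos=[[0,0,0],[0,0,0],[0,0,0],[0,0,0]], turn=[0,0,0,0], grip=0.2)

```text
time: 14.7
ee_pos: [0.5197, -0.288, 0.052]
eef_rot: [0.999, 0.047, -0.0, -0.0]
ft_force: [0.3, 0.6, -0.3]
width: 0.0671
grip_force: 0.0
```

>>> step_arm(delta_pos=[[0,0,0.5],[0,0,1],[0,0,1],[0,0,1],[0,0,0.6],[0.25,1,0],[0.25,1,0],[0.25,1,0],[0.25,1,0],[0.25,1,0],[0.25,1,0],[0.25,1,0]], turn=[0,0,0,0,0,0,0,0,0,0,0,0])

```text
time: 15.9
ee_pos: [0.5636, -0.112, 0.1549]
eef_rot: [0.999, 0.047, 0.0, 0.0]
ft_force: [0.2, 0.4, 0.5]
width: 0.0693
grip_force: 0.0
```

>>> step_arm(delta_pos=[[0.25,1,0],[0.25,1,0],[0.25,1,0],[0.25,1,0],[0.05,1,0],[0,1,0],[0,1,0],[0,1,0],[0,1,0],[0,0.2,0],[0,0,0],[0,0,0]], turn=[0,0,0,0,0,0,0,0,0,0,0,0])

```text
time: 17.1
ee_pos: [0.5899, 0.1155, 0.1545]
eef_rot: [0.999, 0.046, -0.0, 0.0]
ft_force: [-0.1, 0.3, -0.7]
width: 0.0694
grip_force: 0.0
```

>>> step_arm(delta_pos=[[0,0.05,-0.6],[0,0,-1],[0,0,-1],[0,0,-0.9],[0,0,-0.6],[0,0,-0.33],[0,0,0],[0,0,0]], turn=[0,0,0,0,0,0,0,0])

```text
time: 17.9
ee_pos: [0.5903, 0.1182, 0.0445]
eef_rot: [0.999, 0.047, 0.001, -0.0]
ft_force: [-0.0, 0.8, 0.8]
width: 0.07
grip_force: 0.0
```

>>> step_arm(delta_pos=[[0,0,0],[0,0,0],[0,0,0],[0,0,0],[0,0,0],[0,0,0]], turn=[0,0,0,0,0,0], grip=0.6, newtons=15)

```text
time: 18.5
ee_pos: [0.5901, 0.1183, 0.0444]
eef_rot: [0.999, 0.047, 0.0, 0.0]
ft_force: [-0.1, -0.6, 5.7]
width: 0.0533
grip_force: 15.0
```

>>> step_arm(delta_pos=[[0,0,0.3],[0,0,0.8],[0,0,1],[0,0,1],[0,0,1],[0,-0.5,0.5],[-0.4,-1,0],[-0.4,-1,0],[-0.4,-1,0],[-0.4,-1,0],[-0.4,-1,0],[-0.4,-1,0]], turn=[0,0,0,0,0,0,0,0,0,0,0,0])

```text
time: 19.7
ee_pos: [0.5286, -0.0464, 0.1583]
eef_rot: [0.999, 0.047, -0.001, 0.0]
ft_force: [0.8, -0.0, -1.2]
width: 0.053
grip_force: 15.0
```

>>> step_arm(delta_pos=[[-0.4,-1,0],[-0.4,-1,0],[-0.4,-1,0],[-0.4,-1,0],[-0.4,-1,0],[-0.4,-1,0],[-0.4,-1,0],[-0.4,-1,0],[-0.4,-1,0],[-0.2,-0.5,0],[0,0,0],[0,0,-0.5]], turn=[0,0,0,0,0,0,0,0,0,0,0,0])

```text
time: 20.9
ee_pos: [0.4359, -0.2815, 0.1471]
eef_rot: [0.999, 0.047, 0.001, 0.001]
ft_force: [0.9, -0.1, -1.2]
width: 0.0527
grip_force: 15.0
```

>>> step_arm(delta_pos=[[0,0,-1],[0,0,-1],[0,0,-0.8],[0,0,-0.5],[0,0,-0.3],[0,0,-0.13],[0,0,0],[0,0,0]], turn=[0,0,0,0,0,0,0,0])

```text
time: 21.7
ee_pos: [0.4353, -0.282, 0.0538]
eef_rot: [0.999, 0.047, 0.001, 0.0]
ft_force: [0.2, 0.4, -0.9]
width: 0.0534
grip_force: 15.0
```

>>> step_arm(delta_pos=[[0,0,-0.05],[0,0,0],[0,0,0]], turn=[0,0,0])

```text
time: 22.0
ee_pos: [0.4352, -0.2821, 0.0524]
eef_rot: [0.999, 0.047, 0.001, 0.0]
ft_force: [0.5, -0.1, 2.2]
width: 0.0532
grip_force: 15.0
```

>>> step_arm(delta_pos=[[0,0,0],[0,0,0],[0,0,0],[0,0,0]], turn=[0,0,0,0], grip=0.15)

```text
time: 22.4
ee_pos: [0.4347, -0.2818, 0.0518]
eef_rot: [0.999, 0.047, -0.0, 0.0]
ft_force: [0.3, 0.3, -0.9]
width: 0.072
grip_force: 0.0
```

>>> step_arm(delta_pos=[[0,0,0.5],[0,0,1],[0,0,1],[0,0,1],[0,0,0.6],[0.7,1,0],[0.7,1,0],[0.7,1,0],[0.7,1,0],[0.7,1,0],[0.7,1,0],[0,0,0]], turn=[0,0,0,0,0,0,0,0,0,0,0,0])

```text
time: 23.6
ee_pos: [0.5418, -0.1271, 0.1554]
eef_rot: [0.999, 0.05, 0.001, -0.001]
ft_force: [-0.3, -0.0, 0.2]
width: 0.074
grip_force: 0.0
```

```bash
python3 - <<'E'
from h import *
s=read_state(); print(s["ee_pos"],s["width"])
c=camera("top"); save(c,"top1"); P=pts(c); z=P[...,2]
m=((z>.05)&(z<.12)&(P[...,0]>.4)&(P[...,0]<.75)&(abs(P[...,1])<.4)).astype(np.uint8)
k,L,st,_=cv2.connectedComponentsWithStats(m)
for i in range(1,k):
    if st[i,4]>15:
        q=P[L==i]; print((np.array(cv2.minAreaRect(q[:,:2].astype(np.float32)*1000)[0])).round(),(q.max(0)*1000).round(),st[i,4])
# hotplate ring: bright-ish ring on the black body, cast to z=0.06
g=cv2.cvtColor(c["image"],cv2.COLOR_RGB2GRAY)[185:262,160:240]
K=c["mtx"]; T=np.linalg.inv(c["view"])
def cast(u,v,h):
    d=T[:3,:3]@np.array([(u-K[0,2])/K[0,0],-(v-K[1,2])/K[1,1],-1]); o=T[:3,3]; return o+d*(h-o[2])/d[2]
hc=cv2.HoughCircles(cv2.resize(g,None,fx=4,fy=4,interpolation=cv2.INTER_CUBIC),cv2.HOUGH_GRADIENT,1,400,param1=80,param2=20,minRadius=85,maxRadius=135)
for x,y,r in hc[0]: print("plate",x/4+160,y/4+185,r/4,cast(x/4+160,y/4+185,.06))
E
```

```text
[ 0.54176456 -0.12709859  0.15539395] 0.07396064630052722
[675. 349.] [711. 385. 120.] 831
[680.  59.] [693.  70.  56.] 28
[661.  35.] [694.  67.  58.] 58
[641. 241.] [648. 248.  61.] 28
[496. 299.] [568. 369.  65.] 2457
[469. 105.] [492. 128.  94.] 300
[475. -38.] [498. -16.  95.] 296
plate 197.625 223.625 29.125 [0.49531437 0.29700396 0.06      ]
```

View pics/top1.png

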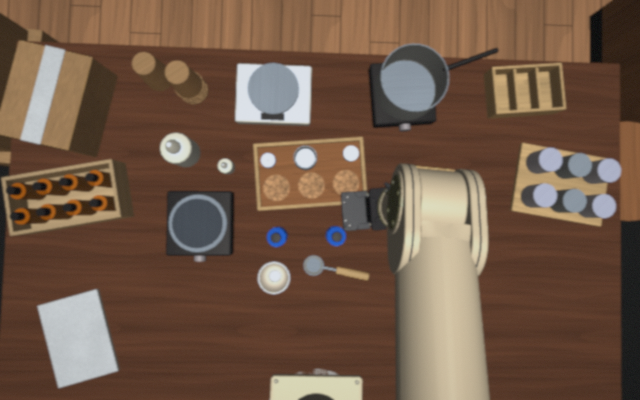

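The top picture shows the three cork pads empty at (277,187), (312,185) and (347,181), with the pot (305,157), tealight and tub still in place. The plate is at (197.6,223.6), and the arm hides the board.

>>> step_arm(delta_pos=[[0.72,1,0],[0.72,1,0],[0.72,1,0],[0.72,1,0],[0.72,1,0],[0.72,1,0],[0.72,1,0],[0,0,0],[0,0,0]], turn=[0,0,0,0,0,0,0,0,0])

```text
time: 24.55
ee_pos: [0.6657, 0.0424, 0.1545]
eef_rot: [0.999, 0.047, -0.0, 0.0]
ft_force: [0.6, -0.0, 0.2]
width: 0.0741
grip_force: 0.0
```

```bash
python3 - <<'E'
from h import *
s=read_state(); print(s["ee_pos"],s["width"])
for n in ("top","scene"):
    c=camera(n); P=pts(c); z=P[...,2]
    m=((z>.05)&(z<.12)&(P[...,0]>.38)&(P[...,0]<.72)&(abs(P[...,1])<.4)).astype(np.uint8)
    k,L,st,_=cv2.connectedComponentsWithStats(m)
    for i in range(1,k):
        if st[i,4]>15:
            q=P[L==i]; print(n,(np.array(cv2.minAreaRect(q[:,:2].astype(np.float32)*1000)[0])).round(),(q.max(0)*1000).round(),st[i,4])
save(c,"scene1")
c=camera("wrist"); save(c,"w2"); P=pts(c); z=P[...,2]
q=P[(z>.045)&(z<.065)&(abs(P[...,0]-.666)<.045)&(abs(P[...,1]-.043)<.045)]; print(len(q),cv2.minEnclosingCircle(q[:,:2].astype(np.float32)*1000))
E
```

```text
[0.66566561 0.04238483 0.15445767] 0.07410371240042281
top [676. 349.] [711. 386. 120.] 831
top [642. 241.] [648. 248.  61.] 32
top [ 604. -295.] [ 629. -271.  108.] 390
top [497. 299.] [565. 369.  65.] 2456
top [ 519. -290.] [ 541. -266.  113.] 377
top [469. 105.] [492. 128.  94.] 305
top [ 435. -283.] [ 462. -257.  111.] 443
scene [ 439. -280.] [ 464. -255.  112.] 489
scene [479. -42.] [499. -20. 100.] 275
scene [ 524. -286.] [ 545. -263.  115.] 511
scene [474. 114.] [492. 131.  96.] 208
scene [496. 301.] [568. 373.  68.] 2457
scene [ 613. -290.] [ 632. -268.  111.] 524
scene [667.  44.] [696.  72.  60.] 150
scene [643. 243.] [649. 250.  67.] 38
scene [676. 351.] [713. 388. 120.] 1110
1165 ((665.5078125, 44.16851806640625), 28.970890045166016)
```

View pics/scene1.png

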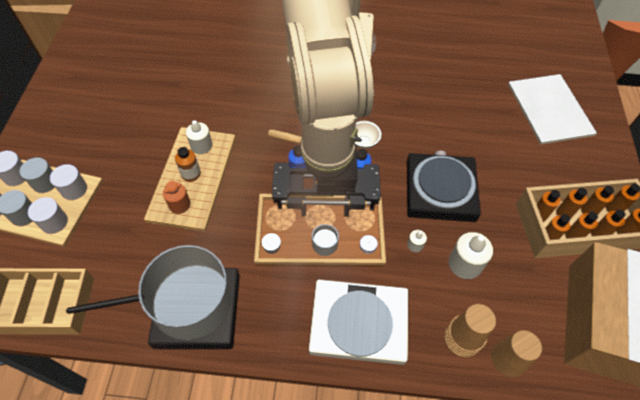

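The scene view shows the figurine (176,198), amber (187,163) and squeeze (199,138) upright on the board, and the pot at (325,238) below the gripper. Grasp the pot.

>>> step_arm(delta_pos=[[0,0.04,-0.7],[0,0,-1],[0,0,-1],[0,0,-1],[0,0,-0.7],[0,0,-0.5],[0,0,-0.3],[0,0,0],[0,0,0]], turn=[0,0,0,0,0,0,0,0,0])

```text
time: 25.6
ee_pos: [0.6663, 0.0443, 0.0252]
eef_rot: [0.999, 0.047, 0.001, 0.0]
ft_force: [0.8, 0.1, 0.8]
width: 0.0741
grip_force: 0.0
```

>>> step_arm(delta_pos=[[0,0,0],[0,0,0],[0,0,0],[0,0,0],[0,0,0],[0,0,0]], turn=[0,0,0,0,0,0], grip=0.6, newtons=20)

```text
time: 26.2
ee_pos: [0.6661, 0.0442, 0.0249]
eef_rot: [0.999, 0.047, 0.0, 0.0]
ft_force: [-2.8, -0.4, 5.9]
width: 0.0581
grip_force: 20.0
```

>>> step_arm(delta_pos=[[0,0,0.3],[0,0,0.8],[0,0,1],[0,0,1],[0,0,1],[0,0,0.9],[0,0,0],[0,0,0]], turn=[0,0,0,0,0,0,0,0])

```text
time: 27.0
ee_pos: [0.6654, 0.0442, 0.1488]
eef_rot: [0.999, 0.047, -0.0, 0.0]
ft_force: [0.3, 0.1, -3.5]
width: 0.0585
grip_force: 20.0
```

>>> step_arm(delta_pos=[[-0.62,0.93,0],[-0.62,0.93,0],[-0.62,0.93,0],[-0.62,0.93,0],[-0.62,0.93,0],[-0.62,0.93,0],[-0.62,0.93,0],[-0.62,0.93,0],[-0.62,0.93,0],[-0.62,0.93,0],[-0.6,0.9,0],[0,0,0]], turn=[0,0,0,0,0,0,0,0,0,0,0,0])

```text
time: 28.2
ee_pos: [0.4919, 0.3029, 0.1478]
eef_rot: [0.999, 0.05, -0.002, -0.0]
ft_force: [0.6, 0.8, -2.1]
width: 0.058
grip_force: 20.0
```

>>> step_arm(delta_pos=[[0,0,0],[0,0,-0.5],[0,0,-0.8],[0,0,-0.7],[0,0,-0.5],[0,0,-0.25],[0,0,-0.1],[0,0,0],[0,0,0]], turn=[0,0,0,0,0,0,0,0,0])

```text
time: 29.1
ee_pos: [0.4962, 0.2994, 0.0788]
eef_rot: [0.999, 0.047, 0.001, -0.0]
ft_force: [-0.3, 0.8, -2.5]
width: 0.0578
grip_force: 20.0
```

>>> step_arm(delta_pos=[[0,0,-0.07],[0,0,-0.05],[0,0,0],[0,0,0]], turn=[0,0,0,0])

```text
time: 29.5
ee_pos: [0.4958, 0.2992, 0.0751]
eef_rot: [0.999, 0.047, 0.0, 0.0]
ft_force: [0.7, 0.6, -3.0]
width: 0.0585
grip_force: 20.0
```

>>> step_arm(delta_pos=[[0,0,-0.03],[0,0,0],[0,0,0]], turn=[0,0,0])

```text
time: 29.8
ee_pos: [0.4959, 0.2993, 0.0748]
eef_rot: [0.999, 0.047, 0.0, 0.0]
ft_force: [-2.5, -1.9, 5.3]
width: 0.0582
grip_force: 20.0
```

Contact. Release, rise, and head to the squeeze bottle on the board, checking the pot on the way.

>>> step_arm(delta_pos=[[0,0,0],[0,0,0],[0,0,0],[0,0,0]], turn=[0,0,0,0], grip=0.15)

```text
time: 30.2
ee_pos: [0.4958, 0.2992, 0.0742]
eef_rot: [0.999, 0.047, 0.0, -0.0]
ft_force: [0.1, 0.3, 0.2]
width: 0.073
grip_force: 0.0
```

>>> step_arm(delta_pos=[[0,0,0.5],[0,0,1],[0,0,1],[0,0,0.7],[-0.1,-1,0],[-0.1,-1,0],[-0.1,-1,0],[-0.1,-1,0],[-0.1,-1,0],[-0.1,-1,0],[-0.1,-1,0],[-0.1,-1,0]], turn=[0,0,0,0,0,0,0,0,0,0,0,0])

```text
time: 31.4
ee_pos: [0.4758, 0.0984, 0.1554]
eef_rot: [0.999, 0.047, 0.001, -0.0]
ft_force: [-0.8, 0.0, 1.0]
width: 0.0742
grip_force: 0.0
```

>>> step_arm(delta_pos=[[-0.1,-1,0],[-0.1,-1,0],[-0.1,-1,0],[-0.1,-1,0],[-0.1,-1,0],[-0.1,-1,0],[0,0,0]], turn=[0,0,0,0,0,0,0])

```text
time: 32.1
ee_pos: [0.4606, -0.054, 0.1552]
eef_rot: [0.999, 0.045, 0.0, 0.001]
ft_force: [-0.4, -0.3, -0.3]
width: 0.0742
grip_force: 0.0
```

```bash
python3 - <<'E'
from h import *
s=read_state(); print(s["ee_pos"],s["width"])
c=camera("top"); save(c,"top2"); cv2.imwrite("pics/top2c.png",cv2.resize(c["image"][125:260,150:480,::-1],None,fx=2.4,fy=2.4,interpolation=cv2.INTER_CUBIC)); P=pts(c); z=P[...,2]
q=P[(z>.09)&(z<.12)&(abs(P[...,0]-.496)<.06)&(abs(P[...,1]-.299)<.06)]; print("pot",len(q),cv2.minEnclosingCircle(q[:,:2].astype(np.float32)*1000),q[:,2].max())
q=P[(z>.057)&(z<.08)&(abs(P[...,0]-.496)<.09)&(abs(P[...,1]-.299)<.09)]; print("plate",len(q),cv2.minAreaRect(q[:,:2].astype(np.float32)*1000))
E
```

```text
[ 0.46056743 -0.05404364  0.15518846] 0.07420368124434898
pot 171 ((496.74713134765625, 296.3546447753906), 29.048351287841797) 0.10733648602777113
plate 1284 ((496.8265075683594, 298.9167785644531), (116.17980194091797, 120.76200103759766), 1.4833141565322876)
```

View pics/top2c.png

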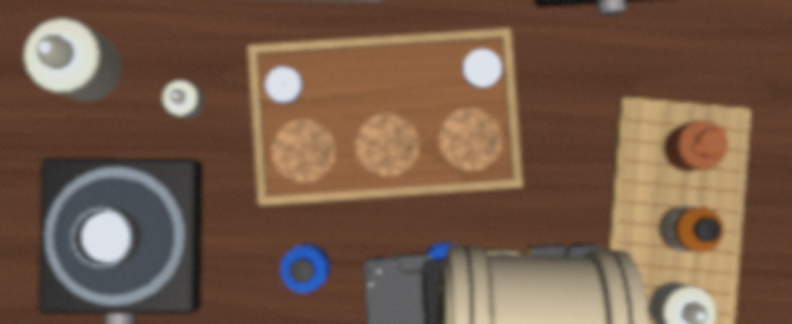

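The crop shows the pot at (107,237) near the middle of the plate ring (114,236), and the three objects upright on the board at (697,146), (697,229) and (688,307). Now return the squeeze bottle.

>>> step_arm(delta_pos=[[-0.1,-0.92,0],[-0.1,-0.92,0],[-0.1,-0.92,0],[-0.1,-0.92,0],[-0.1,-0.92,0],[-0.1,-0.92,0],[-0.1,-0.93,0],[-0.1,-0.93,0],[-0.1,-0.93,0],[-0.1,-0.93,0],[0,0,0],[0,0,0]], turn=[0,0,0,0,0,0,0,0,0,0,0,0])

```text
time: 33.35
ee_pos: [0.4364, -0.2809, 0.1546]
eef_rot: [0.999, 0.047, 0.0, -0.0]
ft_force: [-0.6, 0.8, -0.1]
width: 0.074
grip_force: 0.0
```

>>> step_arm(delta_pos=[[0,0,-0.5],[0,0,-1],[0,0,-1],[0,0,-0.8],[0,0,-0.5],[0,0,-0.25],[0,0,0],[0,0,0]], turn=[0,0,0,0,0,0,0,0])

```text
time: 34.15
ee_pos: [0.4363, -0.2819, 0.0538]
eef_rot: [0.999, 0.047, 0.0, 0.0]
ft_force: [-0.7, 0.8, 0.4]
width: 0.0741
grip_force: 0.0
```

>>> step_arm(delta_pos=[[0,0,0],[0,0,0],[0,0,0],[0,0,0],[0,0,0],[0,0,0]], turn=[0,0,0,0,0,0], grip=0.6, newtons=15)

```text
time: 34.75
ee_pos: [0.4359, -0.282, 0.0534]
eef_rot: [0.999, 0.047, 0.0, 0.0]
ft_force: [-0.2, 0.4, 3.5]
width: 0.0532
grip_force: 15.0
```

>>> step_arm(delta_pos=[[0,0,0.3],[0,0,0.8],[0,0,1],[0,0,1],[0,0,0.9],[0,0.5,0.3],[0.4,1,0],[0.4,1,0],[0.4,1,0],[0.4,1,0],[0.4,1,0],[0.4,1,0]], turn=[0,0,0,0,0,0,0,0,0,0,0,0])

```text
time: 35.95
ee_pos: [0.4953, -0.1171, 0.1598]
eef_rot: [0.999, 0.047, -0.001, -0.0]
ft_force: [-0.0, 0.8, -1.4]
width: 0.0533
grip_force: 15.0
```

>>> step_arm(delta_pos=[[0.4,1,0],[0.4,1,0],[0.4,1,0],[0.4,1,0],[0.4,1,0],[0.4,1,0],[0.4,1,0],[0.4,1,0],[0.4,1,0],[0.2,0.5,0],[0,0,0],[0,0,-0.5]], turn=[0,0,0,0,0,0,0,0,0,0,0,0])

```text
time: 37.15
ee_pos: [0.5912, 0.1177, 0.1487]
eef_rot: [0.999, 0.047, 0.001, 0.0]
ft_force: [0.6, -1.1, -0.6]
width: 0.0531
grip_force: 15.0
```

>>> step_arm(delta_pos=[[0,0,-1],[0,0,-1],[0,0,-0.9],[0,0,-0.6],[0,0,-0.3],[0,0,-0.15],[0,0,0],[0,0,0]], turn=[0,0,0,0,0,0,0,0])

```text
time: 37.95
ee_pos: [0.5913, 0.1183, 0.0502]
eef_rot: [0.999, 0.047, 0.001, -0.0]
ft_force: [0.5, 0.3, -1.8]
width: 0.0534
grip_force: 15.0
```

>>> step_arm(delta_pos=[[0,0,-0.1],[0,0,-0.07],[0,0,0],[0,0,0]], turn=[0,0,0,0])

```text
time: 38.35
ee_pos: [0.5911, 0.1183, 0.0454]
eef_rot: [0.999, 0.047, 0.0, -0.0]
ft_force: [0.6, 0.4, 0.6]
width: 0.053
grip_force: 15.0
```

>>> step_arm(delta_pos=[[0,0,0],[0,0,0],[0,0,0],[0,0,0]], turn=[0,0,0,0], grip=0.2)

```text
time: 38.75
ee_pos: [0.5907, 0.1182, 0.045]
eef_rot: [0.999, 0.047, -0.0, 0.0]
ft_force: [-0.1, -0.2, 0.3]
width: 0.0686
grip_force: 0.0
```

>>> step_arm(delta_pos=[[0,0,0.5],[0,0,1],[0,0,1],[0,0,1],[0,0,0.9],[0,-0.2,0],[-0.17,-1,0],[-0.17,-1,0],[-0.17,-1,0],[-0.17,-1,0],[-0.17,-1,0],[-0.17,-1,0]], turn=[0,0,0,0,0,0,0,0,0,0,0,0])

```text
time: 39.95
ee_pos: [0.5647, -0.038, 0.1551]
eef_rot: [0.999, 0.047, -0.0, 0.0]
ft_force: [1.0, -0.3, -0.9]
width: 0.0698
grip_force: 0.0
```

>>> step_arm(delta_pos=[[-0.18,-1,0],[-0.18,-1,0],[-0.18,-1,0],[-0.18,-1,0],[-0.18,-1,0],[-0.18,-1,0],[-0.18,-1,0],[-0.18,-1,0],[-0.18,-1,0],[-0.2,-1,0],[0,0,0],[0,0,0]], turn=[0,0,0,0,0,0,0,0,0,0,0,0])

```text
time: 41.15
ee_pos: [0.5193, -0.2871, 0.1549]
eef_rot: [0.999, 0.046, -0.0, -0.0]
ft_force: [0.8, 0.3, -0.4]
width: 0.0693
grip_force: 0.0
```

>>> step_arm(delta_pos=[[0.02,-0.02,-0.5],[0,0,-1],[0,0,-1],[0,0,-0.8],[0,0,-0.5],[0,0,-0.28],[0,0,0],[0,0,0]], turn=[0,0,0,0,0,0,0,0])

```text
time: 41.95
ee_pos: [0.5208, -0.2873, 0.0538]
eef_rot: [0.999, 0.047, 0.0, 0.0]
ft_force: [0.2, -0.1, -0.1]
width: 0.0693
grip_force: 0.0
```

>>> step_arm(delta_pos=[[0,0,0],[0,0,0],[0,0,0],[0,0,0],[0,0,0],[0,0,0]], turn=[0,0,0,0,0,0], grip=0.6)

```text
time: 42.55
ee_pos: [0.5204, -0.2875, 0.0534]
eef_rot: [0.999, 0.047, 0.0, 0.0]
ft_force: [-0.1, -0.5, 2.8]
width: 0.0462
grip_force: 15.0
```

>>> step_arm(delta_pos=[[0,0,0.3],[0,0,0.8],[0,0,1],[0,0,1],[0,0,0.9],[0,0.62,0.3],[0.27,1,0],[0.27,1,0],[0.27,1,0],[0.27,1,0],[0.27,1,0],[0.27,1,0]], turn=[0,0,0,0,0,0,0,0,0,0,0,0])

```text
time: 43.75
ee_pos: [0.5601, -0.1192, 0.1596]
eef_rot: [0.999, 0.048, -0.001, -0.0]
ft_force: [0.7, -0.6, -2.2]
width: 0.046
grip_force: 15.0
```

>>> step_arm(delta_pos=[[0.27,1,0],[0.27,1,0],[0.27,1,0],[0.27,1,0],[0.27,1,0],[0.25,1,0],[0,0,0],[0,0,0],[0,0,-0.5],[0,0,-1],[0,0,-1],[0,0,-0.9]], turn=[0,0,0,0,0,0,0,0,0,0,0,0])

```text
time: 44.95
ee_pos: [0.5997, 0.0268, 0.0733]
eef_rot: [0.999, 0.046, -0.001, 0.0]
ft_force: [0.1, 1.1, -2.0]
width: 0.0461
grip_force: 15.0
```

>>> step_arm(delta_pos=[[0,0,-0.6],[0,0,-0.3],[0,0,-0.15],[0,0,-0.08],[0,0,0],[0,0,0]], turn=[0,0,0,0,0,0])

```text
time: 45.55
ee_pos: [0.6013, 0.0282, 0.0481]
eef_rot: [0.999, 0.047, 0.001, 0.0]
ft_force: [-0.4, -1.0, -1.9]
width: 0.0463
grip_force: 15.0
```

>>> step_arm(delta_pos=[[0,0,-0.09],[0,0,0],[0,0,0],[0,0,0]], turn=[0,0,0,0])

```text
time: 45.95
ee_pos: [0.6011, 0.0283, 0.0454]
eef_rot: [0.999, 0.047, 0.0, 0.0]
ft_force: [0.8, -0.5, -0.2]
width: 0.0458
grip_force: 15.0
```

>>> step_arm(delta_pos=[[0,0,0],[0,0,0],[0,0,0],[0,0,0]], turn=[0,0,0,0], grip=0.2)

```text
time: 46.35
ee_pos: [0.6007, 0.0282, 0.045]
eef_rot: [0.999, 0.047, -0.0, 0.0]
ft_force: [0.7, 0.1, -0.3]
width: 0.0673
grip_force: 0.0
```

>>> step_arm(delta_pos=[[0,0,0.5],[0,0,1],[0,0,1],[0,0,1],[0,0,0.9],[0.16,-0.88,0],[0,-1,0],[0,-1,0],[0,-1,0],[0,-1,0],[0,-1,0],[0,-1,0]], turn=[0,0,0,0,0,0,0,0,0,0,0,0])

```text
time: 47.55
ee_pos: [0.6048, -0.1447, 0.1562]
eef_rot: [0.999, 0.047, 0.0, 0.0]
ft_force: [0.5, -0.1, -0.4]
width: 0.0698
grip_force: 0.0
```

>>> step_arm(delta_pos=[[0,-1,0],[0,-1,0],[0,-1,0],[0,-1,0],[0,-1,0],[0,-1,0],[0,0,0],[0,0,0]], turn=[0,0,0,0,0,0,0,0])

```text
time: 48.35
ee_pos: [0.6047, -0.294, 0.1557]
eef_rot: [0.999, 0.047, 0.0, -0.0]
ft_force: [0.1, 0.7, -0.6]
width: 0.0699
grip_force: 0.0
```

>>> step_arm(delta_pos=[[0,0,-0.5],[0,0,-1],[0,0,-1],[0,0,-0.8],[0,0,-0.5],[0,0,-0.32],[0,0,0],[0,0,0]], turn=[0,0,0,0,0,0,0,0])

```text
time: 49.15
ee_pos: [0.6053, -0.2937, 0.0529]
eef_rot: [0.999, 0.047, 0.001, 0.0]
ft_force: [-0.4, -0.1, 0.6]
width: 0.0699
grip_force: 0.0
```

>>> step_arm(delta_pos=[[0,0,0],[0,0,0],[0,0,0],[0,0,0],[0,0,0],[0,0,0]], turn=[0,0,0,0,0,0], grip=0.6)

```text
time: 49.75
ee_pos: [0.6049, -0.2939, 0.0525]
eef_rot: [0.999, 0.047, 0.0, 0.0]
ft_force: [-0.2, 0.1, 3.7]
width: 0.0502
grip_force: 15.0
```

>>> step_arm(delta_pos=[[0,0,0.3],[0,0,0.8],[0,0,1],[0,0,1],[0,0,0.9],[0.1,0.7,0.3],[0.1,1,0],[0,1,0],[0,1,0],[0,1,0],[0,1,0],[0,1,0]], turn=[0,0,0,0,0,0,0,0,0,0,0,0])

```text
time: 50.95
ee_pos: [0.6091, -0.1238, 0.1588]
eef_rot: [0.999, 0.048, -0.001, -0.0]
ft_force: [-0.1, 0.1, -1.3]
width: 0.0502
grip_force: 15.0
```

>>> step_arm(delta_pos=[[0,1,0],[0,1,0],[0,0.5,0],[0,0,0],[0,0,0],[0,0,-0.5],[0,0,-1],[0,0,-1],[0,0,-0.9],[0,0,-0.6],[0,0,-0.3],[0,0,-0.2]], turn=[0,0,0,0,0,0,0,0,0,0,0,0])

```text
time: 52.15
ee_pos: [0.6097, -0.0643, 0.0465]
eef_rot: [0.999, 0.047, -0.0, 0.0]
ft_force: [-0.5, -0.3, -1.4]
width: 0.0504
grip_force: 15.0
```

>>> step_arm(delta_pos=[[0,0,0],[0,0,0]], turn=[0,0])

```text
time: 52.35
ee_pos: [0.6103, -0.0639, 0.0479]
eef_rot: [0.999, 0.047, 0.001, 0.0]
ft_force: [0.0, 1.1, -1.2]
width: 0.0498
grip_force: 15.0
```

Lower, release, rise and back off toward the board.

>>> step_arm(delta_pos=[[0,0,-0.07],[0,0,-0.05],[0,0,0],[0,0,0]], turn=[0,0,0,0])

```text
time: 52.75
ee_pos: [0.6101, -0.0638, 0.0445]
eef_rot: [0.999, 0.047, 0.0, 0.0]
ft_force: [-0.3, -0.4, 1.5]
width: 0.0502
grip_force: 15.0
```

>>> step_arm(delta_pos=[[0,0,0],[0,0,0],[0,0,0],[0,0,0]], turn=[0,0,0,0], grip=0.2)

```text
time: 53.15
ee_pos: [0.6097, -0.0638, 0.044]
eef_rot: [0.999, 0.047, -0.0, 0.0]
ft_force: [-0.6, -0.8, 0.7]
width: 0.0681
grip_force: 0.0
```

>>> step_arm(delta_pos=[[0,0,0.5],[0,0,1],[0,0,1],[0,0,1],[0,0,1],[0,-1,0.5],[0,-1,0],[0,-1,0],[0,-1,0],[0,-1,0],[0,-1,0],[0,-1,0]], turn=[0,0,0,0,0,0,0,0,0,0,0,0])

```text
time: 54.35
ee_pos: [0.6098, -0.2397, 0.1702]
eef_rot: [0.999, 0.047, 0.0, 0.0]
ft_force: [0.5, 0.3, 0.2]
width: 0.07
grip_force: 0.0
```

>>> step_arm(delta_pos=[[0,-0.5,0],[0,0,0],[0,0,0]], turn=[0,0,0])

```text
time: 54.65
ee_pos: [0.6101, -0.2499, 0.1694]
eef_rot: [0.999, 0.047, 0.0, -0.0]
ft_force: [-0.2, 1.7, -0.7]
width: 0.0694
grip_force: 0.0
```

```bash
python3 - <<'E'
from h import *
s=read_state(); print(s["ee_pos"],s["time"],s["ft_force"])
c=camera("top"); cv2.imwrite("pics/top3c.png",cv2.resize(c["image"][125:260,150:480,::-1],None,fx=2.4,fy=2.4,interpolation=cv2.INTER_CUBIC))
for nm,d in (("before",dict(np.load("top0.npz"))),("now",c)):
    P=pts(d); z=P[...,2]
    for n,x,y,lo,hi,r in (("fig",.609,-.064,.05,.12,.05),("amb",.599,.026,.05,.12,.04),("sq",.59,.115,.05,.12,.04),("tea",.682,-.073,.021,.05,.03),("tub",.66,.136,.022,.05,.024),("pot",.496,.299,.09,.12,.06)):
        q=P[(z>lo)&(z<hi)&(np.hypot(P[...,0]-x,P[...,1]-y)<r)]
        if len(q): print(nm,n,np.round(cv2.minAreaRect(q[:,:2].astype(np.float32)*1000)[0],1),len(q),round(q[:,2].max(),3))
E
```

```text
[ 0.61007011 -0.2499041   0.16940656] 54.65 [-0.15742717  1.67098717 -0.71770255]
before fig [609.5 -64.6] 341 0.1
before amb [599.   25.5] 306 0.105
before sq [589.9 115.4] 390 0.102
before tea [682.4 -78.1] 193 0.039
before tub [659.4 136.3] 170 0.032
now fig [609.8 -65. ] 338 0.099
now amb [599.2  25.9] 311 0.105
now sq [590.  115.4] 393 0.102
now tea [682.5 -78.1] 197 0.038
now tub [659.9 136. ] 170 0.031
now pot [496.8 296.3] 170 0.106
```

View pics/top3c.png

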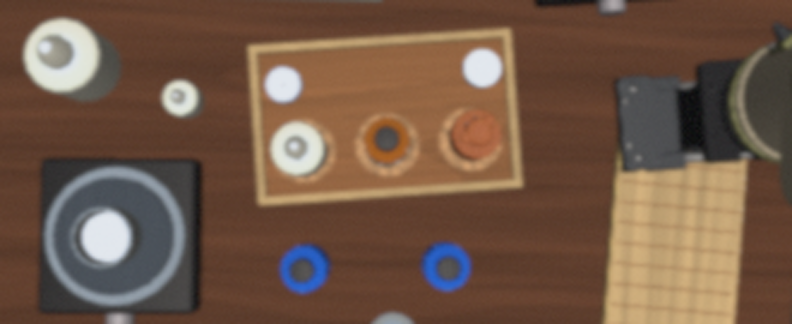

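All three are back on their own pads at (298,149), (387,139) and (476,134), within 0.5 mm of where they began. The pot (107,237) is on the plate and the gripper is clear, so I'm handing in.

```bash
python3 -c "
from bench import *
print(close_job())"
```

```text
the job is handed in; nothing more can be done
None
```

The job is handed in (no verdict was returned): the pot stands about 3 mm off the centre of the hotplate, and the figurine, amber bottle and squeeze bottle are back on their own pads, under 1 mm from where they started by the top camera, with the tealight and dye tub unmoved.

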